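# Pin the cutter plate to its drive

### The arm

A 6-joint arm with a two-finger parallel gripper is mounted at the origin on the work surface. World frame = base frame: x ahead of the robot, y to its left, z up, the work surface at z = 0. Lengths are in mm, angles in rad, forces in N, time in s.
With the tool pointing down it reaches from about 300 to 775 mm from the base axis. Payload 14.6 kg.
Tool frame: the origin (TCP) lies at the very end of the fingers, on their centre line; the grasp point (between the pads) lies 19 mm behind it; z points along the fingers, x is the direction in which the jaws open and shut, and the axes are right-handed (so a half turn about z gives the same grasp; the last joint's range is limited). The gripper opens to 94 mm and grips with 3 to 60 N. Pads are 16 mm wide; open, the fingers measure 119 mm over their backs; the gripper's body (75 mm by 177 mm) begins 78 mm behind the grasp point.
Start: joints at [-0.067, 0.3, 1.521, -0, 1.321, -0.067], TCP at [549.99, -0.002, 205.446] pointing down, gripper open.
Joint ranges: [-3.03, 3.03], [-0.79, 2.21], [0.23, 2.52], [-1.04, 4.18], [0, 3.07], [-2.55, 2.55]. Speed limits (rad/s): [2.22, 2.22, 2.57, 3.14, 3.14, 3.14].

### API

Orientations are given as [roll, pitch, yaw] about the fixed x, y, z axes, in that order (R = Rz(yaw) Ry(pitch) Rx(roll)).
In Python, from rig import status, vision, ticket gives the robot as it stands.
- The arm moves only by the tool servo_tool, never from a script. Its argument "deltas" is one flat list of numbers, 6 for each row, row after row: the shift along the tool's x, y, z in mm, then the turn, a rotation vector about the tool's x, y, z in rad. In form: [x, y, z, ax, ay, az, x, y, z, ax, ay, az, ...]. A call has 1 to 5 rows; each row is the pose to reach, as a shift and turn from the pose commanded when the call began, along the tool's axes at that moment; what a row does not reach only later rows make up. A row lasts 1/12 s, in which the tool goes at most 41.7 mm and 7.16 degrees, less where a joint would pass 70% of its speed; a pose out of reach is approached as far as the arm can. A call with a gripper value outside its range is refused whole. "claw" is the gripper command: -1 is shut, 1 is fully open, values between are in proportion, set as the call begins (left out, the last holds). The fingers move at their own pace and stop on an object; "grip_force" is the grip in N (left out, the last holds). Time passes only in rows, so rows that repeat a pose let the fingers close. It gives the time, the measured TCP pose, the force and the opening at its end, in the units of the state.
- status.get_state(): the state, without advancing time (a new reading comes with each control period).
- vision.get_image(name): name is "scene" or "side" or "wrist"; returns a dict with "color" (420x560x3 uint8, red, green, blue), "z_map" (420x560 float32, mm along the optical axis (not along the pixel's ray), 0 where there is no reading), "fx", "fy", "cx", "cy" (pixels), "R" (3x3) and "t" (3): a world point X has camera coordinates R X + t; the wrist camera has in their place "hand_eye" (4x4, takes a point from camera to tool coordinates, whose origin is the TCP and whose axes are the tool frame's). Camera axes: x right, y down, z forward; pixel columns grow to the right and rows downward; lengths in mm; the calibration is good to about 2 mm. A picture is of the moment at which its call begins: read the wrist's pose just before it.
- ticket.finish_job(): hands the job in, once; it reports no verdict.
The state is a dict: "time_s": time; "qpos": joint angles; "joint_velocities": joint speeds; "joint_efforts": joint torques, N m; "ee_pos": TCP position; "orientation": TCP orientation; "contact_force": force on the tool from outside, world axes, zero at the start; "wrist_torque": the same for the moment, N m; "opening": finger opening in mm.
Only numpy, scipy, OpenCV 4.12 (cv2) and the standard library are available. Lean on these libraries where they do the work, as an engineer would, in place of code of your own. Each camera call takes 0.05 s, during which the arm holds its last target. There are 200 camera calls.

### The job

Take the drive pin out of its white rest and put its tip into the hole of the round cutter plate on the machine. The matching hole in the drive disc underneath is hidden: keep the pin pressing lightly and turn the loose plate with it until the pin drops through, then seat the pin fully home with its shoulder flat on the plate and let go. Work gently by feel, never pushing on the machine or through the pin harder than 40 N, and leave the bowl, the tub and the dish where they are.

Things in the scene. Friction and masses are not known exactly. Their poses are not given: they have to be found in the camera images.
- machine: Low bench cutter drive, fixed: steel housing 240 x 240 mm, its deck 60 mm above the table, carrying a round dark collar of 98 mm radius (top 97 mm above the table) in which the cutter plate lies. Origin at the centre of the underside, on the plate's vertical turning axis; z up. A black dial is on its -x side.
- disc_top (a point): Centre of the drive disc's flat top, 84 mm above the table on the turning axis, hidden under the plate; a strong brake holds the disc still. It has three 12.5 mm through holes 120 degrees apart on the same 45 mm radius circle as the plate's hole. Their angle is unknown and always different; none is under the plate's hole at first. Turning the plate either way by under 120 degrees meets one.
- plate_top (a point): Centre of the cutter plate's top face, on the turning axis, 99 mm above the table. The plate: flat aluminium disc, 89 mm radius, 14 mm thick, with a 1.5 mm high rim, a dark nut 4 mm high and 26 mm wide in the middle and three dark radial blades 3 mm high. It cannot lift or tilt; it turns either way without stops, with a drag of about 3 N at its hole.
- plate_hole (a point): Centre of the mouth of the plate's only hole, 45 mm from the turning axis, 99 mm above the table; it moves round with the plate. The hole is upright, straight through, 11.5 mm in diameter, and takes the place of a fourth blade. The disc's top is 15 mm below the mouth.
- pin: Drive pin, about 110 g, upright in the rest at first. Steel shaft 10 mm in diameter, 32 mm long, its lowest 3 mm tapered to a 7 mm tip; then a shoulder disc 22 mm wide, 4 mm thick; then a black flat-sided grip 40 mm tall (36 to 76 mm above the tip), 26 mm wide along the pin's x, 14 mm thick along its y. Origin at the tip, z up the pin.
- pin_shoulder (a point): Centre of the underside of the pin's shoulder, 32 mm above the tip. With the tip on the disc between its holes it stands 17 mm above the plate; fully home it lies on the plate, at the mouth of the plate's hole.
- rest: Fixed white plastic block 60 x 60 x 38 mm with an upright 12.5 mm hole through its middle in which the pin stands, its shoulder on the block. Origin at the centre of the underside.
- bowl: Loose steel beaker-like prep bowl, 124 mm across the rim, 85 mm high; leave alone. Origin at the centre of its underside.
- tub: Loose clear open food tub 110 x 160 x 65 mm; leave alone. Origin at the centre of its underside.
- dish: Loose clear glass dish 120 mm across, 40 mm high; leave alone. Origin at the centre of its underside.
Things that resemble listed ones, but are neither listed nor needed, are in the scene too. Leave any green or orange look-alike of the pin alone.

How it is judged:
By the outcome, as a careful person would: the job done as asked, in the order asked, and still so for the second after the job is handed in, with the robot touching nothing.
It also fails if it takes over 67 s, if anything falls off the work surface, if the arm or the gripper's body presses on something with over 40 N, if the wrist force passes 120 N, or if a joint passes its speed limit or range.

## Working session

There is one attempt and no reset: what is moved stays moved. The work goes in short steps, Python scripts to look and compute and a tool call to move; the robot and the scene stay as the last step left them, time stands still between calls to the robot, and variables do not carry over. Pictures are saved under pics/ and viewed, about 8 in all and at most 12, crops included, and the job is handed in when it is done.

Besides the shell and the picture viewer there is one more tool, called by a JSON object that holds its "method" and its "body". servo_tool: Moves the arm, as the interface text tells. Its arguments: {"type":"object","properties":{"deltas":{"type":"array"},"claw":{"type":"number"},"grip_force":{"type":"number"}},"required":["deltas"]}

```bash
mkdir -p pics
cat > h.py <<'E'
import numpy as np, cv2
from rig import status, vision, ticket
def save(im,name,crop=None,s=1):
    c=im["color"][:,:,::-1]
    if crop: x0,y0,x1,y1=crop; c=c[y0:y1,x0:x1]
    cv2.imwrite("pics/"+name,cv2.resize(c,None,fx=s,fy=s,interpolation=cv2.INTER_CUBIC))
def ray(im,u,v,z,RT=None):
    d=np.array([(u-im["cx"])/im["fx"],(v-im["cy"])/im["fy"],1.])
    R,t=(im["R"],im["t"]) if RT is None else RT
    R=np.array(R);t=np.array(t); c=-R.T@t; d=R.T@d
    return c+d*(z-c[2])/d[2]
def wristRT(im,st):
    from scipy.spatial.transform import Rotation as Ro
    T=np.eye(4);T[:3,:3]=Ro.from_euler('xyz',st["orientation"]).as_matrix();T[:3,3]=st["ee_pos"]
    M=np.linalg.inv(T@np.array(im["hand_eye"]));return M[:3,:3],M[:3,3]
E
python3 - <<'E'
from h import *
import pickle
st=status.get_state();print(st)
d={}
for n in("scene","side","wrist"):
    d[n]=vision.get_image(n);save(d[n],n+"0.png")
d["st"]=st;pickle.dump(d,open("d0.pkl","wb"))
a=np.hstack([cv2.imread("pics/scene0.png"),cv2.imread("pics/side0.png")])
E
```

```text
{'time_s': 0.0, 'qpos': array([-6.66224527e-02,  3.00436032e-01,  1.52158407e+00, -2.03955246e-05,
        1.32071596e+00, -6.66351881e-02]), 'joint_velocities': array([-0.00135598,  0.00046437,  0.00177203, -0.00077303,  0.00052088,
        0.00013231]), 'joint_efforts': array([-1.53750298e-03, -5.31805658e+01, -3.52735734e+01,  7.07558286e-02,
        2.43994006e-02, -4.79655944e-05]), 'ee_pos': array([ 5.49731478e+02, -2.72618465e-03,  2.04904309e+02]), 'orientation': array([-3.14153623e+00,  1.14217935e-03,  1.78265097e-05]), 'contact_force': array([ 0.2158769 , -0.08950048,  1.04182901]), 'wrist_torque': array([-0.02380816, -0.01741806, -0.02840897]), 'opening': 94.58396823857122}
```

View pics/scene0.png

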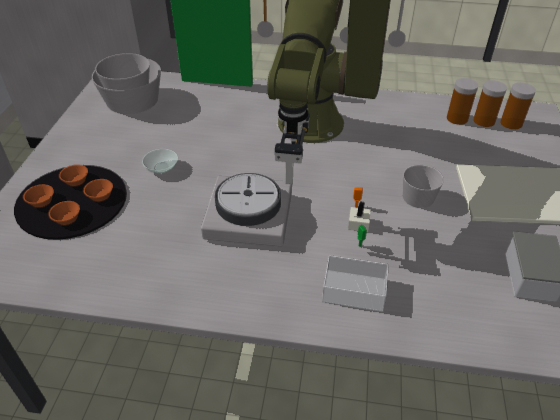

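View pics/side0.png

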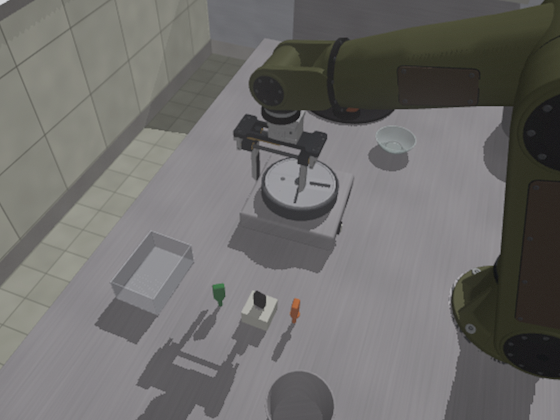

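View pics/wrist0.png

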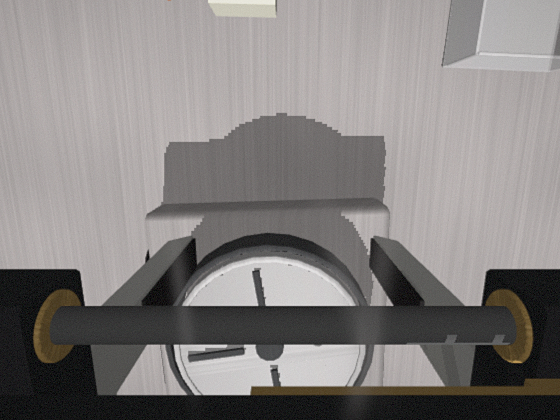

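Candidates for the pin: orange look-alike (scene 358,193), black-gripped pin in the white rest (scene 360,212; side 259,299), green look-alike (scene 362,235). I choose the black one in the white rest. The machine is at scene (248,205), with its plate partly under the gripper.

Run:
```python
from h import *
import pickle
d=pickle.load(open("d0.pkl","rb"))
def cloud(im,RT=None):
    R,t=(im["R"],im["t"]) if RT is None else RT
    z=im["z_map"];v,u=np.mgrid[:420,:560]
    P=np.stack([(u-im["cx"])/im["fx"]*z,(v-im["cy"])/im["fy"]*z,z],-1)
    W=(P-np.array(t))@np.array(R);W[z<=0]=np.nan;return W
for n in("scene","side"):
    im=d[n];W=cloud(im);hsv=cv2.cvtColor(im["color"],cv2.COLOR_RGB2HSV)
    u,v=(360,217) if n=="scene" else(259,310)
    x0,y0,x1,y1=u-40,v-40,u+40,v+40
    w=W[y0:y1,x0:x1].reshape(-1,3);h=hsv[y0:y1,x0:x1].reshape(-1,3)
    m=(abs(w[:,2]-38)<5)
    r=w[m];med=np.median(r[:,:2],0);r=r[np.hypot(*(r[:,:2]-med).T)<45]
    print(n,"rest",len(r),cv2.minAreaRect(r[:,:2].astype(np.float32)),r[:,2].mean())
    m=(w[:,2]>45)&(w[:,2]<95)&(h[:,2]<70)&(np.hypot(*(w[:,:2]-med).T)<30)
    p=w[m];print(" grip",len(p),p.mean(0),p.max(0),p.min(0)); t=p[p[:,2]>p[:,2].max()-4]
    t=t[:,:2];print(" top",len(t),t.mean(0),cv2.minAreaRect(t.astype(np.float32)))
    f=W.reshape(-1,3);m=(abs(f[:,2]-97)<7)&(f[:,0]>350)&(f[:,0]<750)&(abs(f[:,1])<250)
    r=f[m];print(" plate",len(r),r.mean(0),r.min(0),r.max(0),cv2.minEnclosingCircle(r[:,:2].astype(np.float32)))
im=d["wrist"];W=cloud(im,wristRT(im,d["st"]));f=W.reshape(-1,3)
m=(abs(f[:,2]-99)<2.5);r=f[m];print("wrist plate",r.min(0),r.max(0),np.median(r,0))
print(ray(im,269,345,103,wristRT(im,d["st"])))
print(np.array(im["hand_eye"]).round(2))
save(d["scene"],"c1.png",(180,160,400,260),3.6)
S=cv2.resize(d["side"]["color"][140:340,200:360,::-1],None,fx=3,fy=3,interpolation=cv2.INTER_CUBIC)
cv2.imwrite("pics/c2.png",S)
```

```text
scene rest 233 ((516.5956420898438, 203.39564514160156), (61.01640319824219, 64.43766784667969), 87.15126037597656) 37.84398249343384
 grip 72 [522.41584292 202.63473935  69.23378671] [532.76807765 211.22717704  86.22139623] [504.75829186 195.00846959  45.07972514]
 top 12 [521.12006908 202.16979208] ((520.0853881835938, 202.67320251464844), (11.123917579650879, 20.594547271728516), 80.36221313476562)
 plate 2308 [ 546.59130148 -128.38040168   97.89706318] [ 441.03914167 -227.43545426   90.01353573] [642.25912499 -32.56747358 103.87072478] ((540.9141845703125, -133.28744506835938), 101.36807250976562)
side rest 533 ((513.7236938476562, 205.9557342529297), (61.40869903564453, 61.382205963134766), 88.5907974243164) 38.34226592333416
 grip 157 [510.80050758 209.48439424  69.7209588 ] [523.43107609 214.72583843  86.57976533] [499.68142911 196.97040521  45.58172254]
 top 22 [512.71533306 206.86019838] ((512.7079467773438, 206.9739990234375), (10.947680473327637, 20.704471588134766), 74.95008850097656)
 plate 3024 [ 534.90020393 -114.01398186   98.97186935] [ 440.20262287 -223.62052641   90.00029888] [635.36705113 -28.44873773 103.97287575] ((539.0469360351562, -127.884765625), 99.77047729492188)
wrist plate [ 439.27618821 -184.84131035   96.50075975] [632.28050949 -34.96500941 101.49845994] [ 534.79790263 -133.02085187   98.435853  ]
[ 536.25902028 -127.30831115  103.        ]
[[   1.     -0.      0.     -1.  ]
 [   0.      0.97    0.23  -64.9 ]
 [  -0.     -0.23    0.97 -178.5 ]
 [   0.      0.      0.      1.  ]]
```

View pics/c2.png

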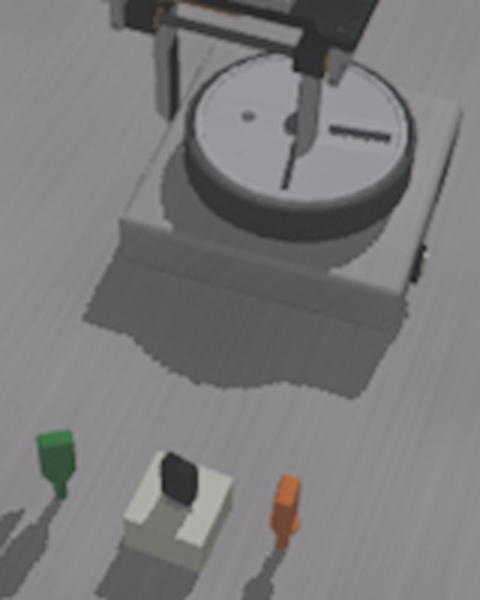

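Side crop: the black grip sits in the white rest at crop (178,478), with green and orange either side. This confirms the choice. The plate hole shows at crop (247,116), nut at (295,122).

Run:
```python
from h import *
import pickle
d=pickle.load(open("d0.pkl","rb"))
s=d["side"];print("fx",s["fx"],d["wrist"]["fx"],d["wrist"]["cx"],d["wrist"]["cy"])
print("side hole",ray(s,200+247/3,140+116/3,99),"green",ray(s,218,290,70),"orange",ray(s,295,308,70))
c=d["scene"];print("scene green",ray(c,362,232,70),"orange",ray(c,358,193,70))
g=cv2.cvtColor(s["color"],cv2.COLOR_RGB2GRAY);m=(g[172:186,274:292]);print(m)
w=d["wrist"];print("wrist hole?",ray(w,318,345,99,wristRT(w,d["st"])))
# dark blobs on plate in scene
g=cv2.cvtColor(c["color"],cv2.COLOR_RGB2GRAY);print(g[180:214,222:276:1][::2,::2])
```

```text
fx 486.96216017263316 349.80438875526113 282.6670522982284 209.28843483781614
side hole [ 580.31023295 -120.96181853   99.        ] green [600.39006905 220.19002999  70.        ] orange [434.39145208 202.07557761  70.        ]
scene green [619.13838705 211.70119547  70.        ] orange [455.04806182 192.73296729  70.        ]
[[151 151 151 152 152 152 153 153 152 153 154 153 153 153 153 153 153 152]
 [150 150 150 150 151 151 151 151 152 151 152 152 152 153 153 153 153 153]
 [151 152 151 152 150 150 151 150 150 150 151 151 151 151 152 152 152 152]
 [153 153 153 153 152 153 152 152 152 153 151 151 151 150 150 150 150 151]
 [152 153 153 152 153 154 155 150 145 147 152 154 153 152 153 152 152 150]
 [153 152 153 152 153 153 142 124 116 122 135 150 155 154 154 153 153 153]
 [152 151 152 152 153 155 129  95  97  95 107 141 154 153 154 153 154 154]
 [151 152 152 151 152 156 134 101  94  93 110 142 154 154 153 153 153 154]
 [152 152 152 152 152 154 148 132 122 127 141 150 153 152 151 152 152 153]
 [152 152 153 153 152 154 155 152 149 152 155 154 153 153 152 152 152 152]
 [152 153 153 153 153 
[... 1556 characters left out ...]
 160 160 160 161 163]
 [151 162 161 161 161 161 161 161 160 145 157 159 122 154 162 161 161 161
  161 161 161 161 161 161 161 166 115]
 [163 161 161 161 160 161 161 161 161 159 157 156  95 118 161 161 161 161
  161 160 161 161 161 161 165 120  79]
 [137 162 152 161 161 161 161 161 161 159 159 160 161 159 161 161 161 161
  161 161 161 161 161 161 118  75  56]
 [ 62 128 148 154 154 161 161 160 161 159 159 161 160 159 160 161 162 161
  161 161 161 163 148  95  77  47  32]
 [ 49  61  98 127 145 158 157 160 161 158 159 160 161 159 160 160 160 161
  161 159 131 106  89  65  44  33  32]
 [ 45  45  50  66  82 116 123 140 159 158 157 156 157 158 159 159 155 133
  110  98  70  66  46  36  33  33  31]]
```

{"method": "servo_tool", "body": {"deltas": [-7,-40,0,0,0,-0.12,-14,-80,0,0,0,-0.24,-21,-120,0,0,0,-0.36,-28,-160,0,0,0,-0.48,-34,-204,0,0,0,-0.6]}}

```text
time_s: 0.57
ee_pos: [515.5, 202.9, 205.4]
orientation: [-3.142, 0.0, 0.606]
contact_force: [2.1, -0.3, 1.0]
opening: 94.2
```

{"method": "servo_tool", "body": {"deltas": [0,0,0,0,0,-0.12,0,0,0,0,0,-0.24,0,0,0,0,0,-0.36,0,0,0,0,0,-0.48,0,0,0,0,0,-0.6]}}

```text
time_s: 0.98
ee_pos: [516.2, 201.4, 205.2]
orientation: [-3.141, 0.0, 1.206]
contact_force: [-0.1, 0.3, 1.1]
opening: 94.1
```

{"method": "servo_tool", "body": {"deltas": [0,0,0,0,0,-0.1,0,0,0,0,0,-0.14,0,0,0,0,0,-0.14]}}

```text
time_s: 1.23
ee_pos: [516.3, 201.3, 205.2]
orientation: [-3.141, 0.0, 1.342]
contact_force: [-0.6, 0.4, -0.3]
opening: 93.9
```

Run:
```python
from h import *
import pickle
st=status.get_state();im=vision.get_image("wrist");save(im,"w1.png");pickle.dump((im,st),open("w1.pkl","wb"))
print(st["ee_pos"],st["orientation"],st["qpos"])
```

```text
[516.2686409  201.25174884 205.221474  ] [-3.14120897e+00  2.52452858e-04  1.34198362e+00] [ 3.05610115e-01  3.09525932e-01  1.50901132e+00 -2.25101368e-05
  1.32351417e+00 -1.03636794e+00]
```

View pics/w1.png

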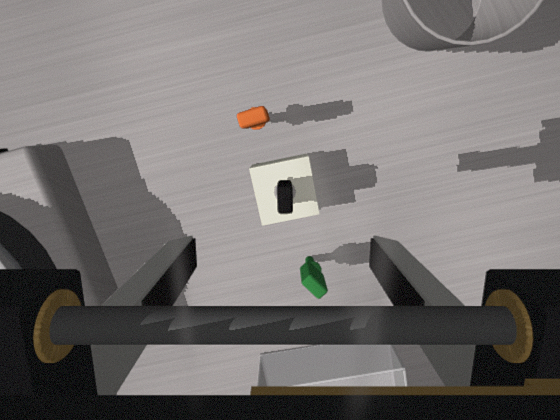

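The wrist view shows the pin in the rest at (285,196), with its long side almost straight up the image, so the jaws are nearly square to it. Orange is at (253,117), green at (313,277).

Run:
```python
from h import *
import pickle
im,st=pickle.load(open("w1.pkl","rb"));RT=wristRT(im,st)
hsv=cv2.cvtColor(im["color"],cv2.COLOR_RGB2HSV);print(hsv[196,285],hsv[213,285])
m=np.zeros((420,560),np.uint8);m[165:225,265:305]=(hsv[165:225,265:305,2]<70)
c,_=cv2.findContours(m,0,2);c=max(c,key=cv2.contourArea);print(cv2.boundingRect(c),cv2.minAreaRect(c))
z=im["z_map"];v,u=np.nonzero(m)
zz=z[v,u];P=np.stack([(u-im["cx"])/im["fx"]*zz,(v-im["cy"])/im["fy"]*zz,zz],-1);W=(P-RT[1])@RT[0]
t=W[(W[:,2]>77)&(W[:,2]<88)];print(len(t),W[:,2].max(),t.mean(0));r=cv2.minAreaRect(t[:,:2].astype(np.float32));print(r)
# rest top
w=hsv[130:240,230:340];mm=np.zeros((420,560),np.uint8);mm[130:240,230:340]=((w[...,2]>170)&(w[...,1]<60))
c,_=cv2.findContours(mm,0,2);c=max(c,key=cv2.contourArea)
h=cv2.convexHull(c)[:,0];Q=np.array([ray(im,a,b,38,RT)[:2] for a,b in h],np.float32);print("rest",cv2.minAreaRect(Q))
R=np.array([[np.cos(st["orientation"][2]),np.sin(st["orientation"][2])],[np.sin(st["orientation"][2]),-np.cos(st["orientation"][2])]])
for p in (t.mean(0)[:2],r[0]): print("tool delta",R.T@(np.array(p)-st["ee_pos"][:2]))
```

```text
[168  41  31] [34 22 93]
(277, 180, 16, 33) ((284.5, 196.0), (32.0, 15.0), 90.0)
408 383.7479708492887 [511.27467737 203.03153256  80.80665551]
((511.6325988769531, 202.81434631347656), (13.292276382446289, 24.342649459838867), 77.4987564086914)
rest ((522.5643310546875, 194.24891662597656), (112.2393569946289, 80.76932525634766), 88.52337646484375)
tool delta [ 0.60065865 -5.26749571]
tool delta [ 0.4703173  -4.86964046]
```

{"method": "servo_tool", "body": {"deltas": [0.5,-5,35,0,0,-0.01,0.5,-5,70,0,0,-0.01,0.5,-5,105,0,0,-0.01,0.5,-5,130,0,0,-0.01,0.5,-5,130,0,0,-0.01], "claw": 0}}

```text
time_s: 1.7
ee_pos: [509.1, 202.1, 70.6]
orientation: [-3.135, 0.004, 1.348]
contact_force: [-0.5, 0.3, -0.5]
opening: 64.0
```

Run:
```python
from h import *
import pickle
st=status.get_state();im=vision.get_image("wrist");save(im,"w2.png",(130,140,430,340),2.5);pickle.dump((im,st),open("w2.pkl","wb"))
RT=wristRT(im,st)
hsv=cv2.cvtColor(im["color"],cv2.COLOR_RGB2HSV)
z=im["z_map"];v,u=np.mgrid[150:310,215:350];v=v.ravel();u=u.ravel();zz=z[v,u]
P=np.stack([(u-im["cx"])/im["fx"]*zz,(v-im["cy"])/im["fy"]*zz,zz],-1);W=(P-RT[1])@RT[0]
t=W[(W[:,2]>78)&(W[:,2]<86)&(hsv[v,u,2]<70)&(np.hypot(W[:,0]-512,W[:,1]-203)<30)];print(len(t),t.mean(0));r=cv2.minAreaRect(t[:,:2].astype(np.float32));print(r,st["ee_pos"],st["orientation"],st["opening"])
y=st["orientation"][2];R=np.array([[np.cos(y),np.sin(y)],[np.sin(y),-np.cos(y)]])
print(R.T@(np.array(r[0])-st["ee_pos"][:2]),R.T@(t.mean(0)[:2]-st["ee_pos"][:2]))
```

```text
1193 [511.27617672 203.56863956  80.8854395 ]
((513.6841430664062, 214.31085205078125), (36.573909759521484, 25.24283790588379), 80.6095962524414) [509.08918036 202.05627924  70.57023339] [-3.13469642  0.00407895  1.34803905] 63.99950955291191
[12.96690445  1.77415499] [1.95814334 1.79885004]
```

View pics/w2.png

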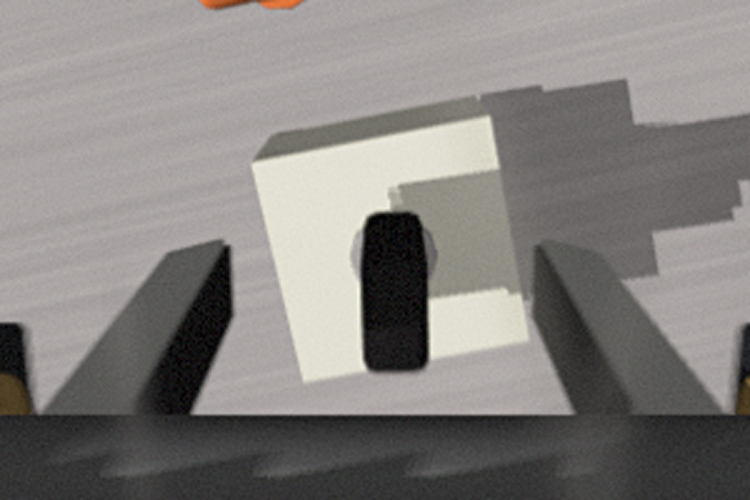

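The grip is centred between the fingers at crop (395,290), square to the jaws. I'll go down and close.

{"method": "servo_tool", "body": {"deltas": [0,0,12,0,0,0,0,0,24,0,0,0,0,0,27,0,0,0,0,0,27,0,0,0]}}

```text
time_s: 2.08
ee_pos: [511.4, 202.8, 48.0]
orientation: [-3.141, 0.0, 1.35]
contact_force: [0.9, 0.5, 0.7]
opening: 47.7
```

{"method": "servo_tool", "body": {"deltas": [0,0,0,0,0,0,0,0,0,0,0,0,0,0,0,0,0,0,0,0,0,0,0,0,0,0,0,0,0,0], "claw": -1, "grip_force": 20}}

```text
time_s: 2.5
ee_pos: [511.7, 203.0, 48.7]
orientation: [3.141, -0.0, 1.35]
contact_force: [1.2, 0.3, 0.6]
opening: 17.1
```

{"method": "servo_tool", "body": {"deltas": [0,0,0,0,0,0,0,0,0,0,0,0,0,0,0,0,0,0,0,0,0,0,0,0,0,0,0,0,0,0]}}

```text
time_s: 2.92
ee_pos: [511.7, 203.0, 48.7]
orientation: [3.141, -0.0, 1.35]
contact_force: [-1.3, 0.3, 4.3]
opening: 14.0
```

{"method": "servo_tool", "body": {"deltas": [0,0,0,0,0,0,0,0,-5,0,0,0,0,0,-20,0,0,0,0,0,-45,0,0,0,0,0,-75,0,0,0], "grip_force": 45}}

```text
time_s: 3.33
ee_pos: [510.7, 202.6, 123.1]
orientation: [-3.139, 0.002, 1.35]
contact_force: [-0.7, -0.6, -0.5]
opening: 13.4
```

{"method": "servo_tool", "body": {"deltas": [0,0,-30,0,0,0,0,0,-60,0,0,0,0,0,-75,0,0,0,0,0,-75,0,0,0,0,0,-75,0,0,0]}}

```text
time_s: 3.75
ee_pos: [511.5, 202.9, 198.3]
orientation: [3.141, -0.0, 1.35]
contact_force: [-0.2, -0.2, -1.6]
opening: 13.9
```

Run:
```python
from h import *
import pickle
st=status.get_state();print(st["ee_pos"],st["orientation"],st["opening"],st["contact_force"])
d={n:vision.get_image(n) for n in("side","scene","wrist")};d["st"]=st;pickle.dump(d,open("d1.pkl","wb"))
# plate centre, hole
def centroid(im,box,thr,inv=True):
    g=cv2.cvtColor(im["color"],cv2.COLOR_RGB2GRAY).astype(float);x0,y0,x1,y1=box
    w=np.clip(thr-g[y0:y1,x0:x1],0,None);v,u=np.mgrid[y0:y1,x0:x1];return (u*w).sum()/w.sum(),(v*w).sum()/w.sum()
for n,box in(("side",(278,174,288,183)),("scene",(243,201,252,208))):
    im=d[n];u=centroid(im,box,145);print(n,"hole",u,ray(im,*u,99))
    W=None
    z=im["z_map"];v,uu=np.mgrid[:420,:560]
    P=np.stack([(uu-im["cx"])/im["fx"]*z,(v-im["cy"])/im["fy"]*z,z],-1);W=(P-np.array(im["t"]))@np.array(im["R"])
    m=(z>0)&(W[...,2]>90)&(W[...,2]<106)&(np.hypot(W[...,0]-538,W[...,1]+129)<125)
    r=W[m][:,:2].astype(np.float32);print("collar",cv2.minEnclosingCircle(r),cv2.minAreaRect(r))
    # bright plate disc: ellipse of plate -> world at z=99
    g=cv2.cvtColor(im["color"],cv2.COLOR_RGB2GRAY);b=((g>125)&m).astype(np.uint8)
    c,_=cv2.findContours(b,0,2);c=max(c,key=cv2.contourArea);h=cv2.convexHull(c)[:,0]
    Q=np.array([ray(im,a,bb,100,None)[:2] for a,bb in h]);A=np.c_[2*Q,np.ones(len(Q))];x=np.linalg.lstsq(A,(Q**2).sum(1),rcond=None)[0];print("plate fit",x[:2],np.sqrt(x[2]+x[:2]@x[:2]))
S=[cv2.resize(d["side"]["color"][90:240,200:400,::-1],None,fx=2,fy=2,interpolation=2),cv2.resize(d["scene"]["color"][130:280,190:390,::-1],None,fx=2,fy=2,interpolation=2)]
cv2.imwrite("pics/c3.png",np.hstack(S))
```

```text
[511.50512039 202.85885553 198.31820691] [ 3.14129523e+00 -1.12659309e-04  1.35002814e+00] 13.933505974539132 [-0.23472224 -0.19852191 -1.58093503]
side hole (np.float64(282.49407612805646), np.float64(178.00126039828586)) [ 580.75802451 -123.38301354   99.        ]
collar ((502.4962158203125, -101.4496841430664), 82.90052032470703) ((489.56689453125, -89.49964904785156), (164.08770751953125, 72.60027313232422), 45.93974304199219)
plate fit [ 488.4776559  -105.81413679] 45.044849758686716
scene hole (np.float64(246.31932773109244), np.float64(203.31372549019608)) [ 584.27795562 -124.59526632   99.        ]
collar ((539.6546020507812, -130.23001098632812), 101.240234375) ((541.377685546875, -130.4920654296875), (197.9034881591797, 192.56802368164062), 8.817089080810547)
plate fit [ 540.82254591 -131.14802584] 87.75202840609772
```

View pics/c3.png

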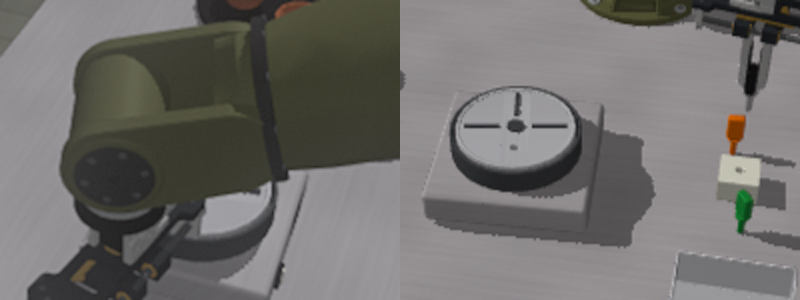

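The scene half shows the pin held between the fingers at crop (752,85), the rest empty, and the plate hole at crop (513,147). The side view of the machine is blocked by the arm. I'll carry the pin over the plate hole.

{"method": "servo_tool", "body": {"deltas": [-20,9,0,0,0,0,-50,23,0,0,0,0,-84,39,0,0,0,0,-118,55,0,0,0,0,-152,70,0,0,0,0]}}

```text
time_s: 4.32
ee_pos: [546.3, 37.6, 197.2]
orientation: [-3.14, 0.0, 1.35]
contact_force: [0.8, -0.5, -0.8]
opening: 13.7
```

{"method": "servo_tool", "body": {"deltas": [-34,16,0,0,0,0,-68,32,0,0,0,0,-100,47,0,0,0,0,-125,58,0,0,0,0,-142,66,0,0,0,0]}}

```text
time_s: 4.73
ee_pos: [579.6, -116.4, 196.8]
orientation: [-3.139, 0.0, 1.348]
contact_force: [0.2, 0.6, -0.2]
opening: 13.8
```

{"method": "servo_tool", "body": {"deltas": [-12,5,20,0,0,0,-12,5,25,0,0,0,-12,5,25,0,0,0,-12,5,25,0,0,0]}}

```text
time_s: 5.07
ee_pos: [581.9, -125.8, 172.9]
orientation: [-3.14, -0.0, 1.35]
contact_force: [-0.2, 1.0, -0.7]
opening: 13.6
```

Run:
```python
from h import *
import pickle
st=status.get_state();print(st["ee_pos"],st["orientation"],st["opening"],st["contact_force"])
d={n:vision.get_image(n) for n in("side","scene","wrist")};d["st"]=st;pickle.dump(d,open("d2.pkl","wb"))
S=[cv2.resize(d["wrist"]["color"][130:330,180:380,::-1],None,fx=2.8,fy=2.8,interpolation=2),cv2.resize(d["scene"]["color"][120:260,205:295,::-1],None,fx=4,fy=4,interpolation=2)[:560,:240]]
S=[cv2.resize(d["wrist"]["color"][130:330,170:390,::-1],None,fx=2.5,fy=2.5,interpolation=2),cv2.resize(d["scene"]["color"][130:255,205:285,::-1],(240,375),interpolation=2)]
S[1]=cv2.copyMakeBorder(S[1],0,125,0,0,0)
cv2.imwrite("pics/c4.png",np.hstack(S))
```

```text
[ 581.8506303  -125.82593884  172.86460324] [-3.13989061e+00 -2.18477691e-04  1.35037053e+00] 13.56072265439722 [-0.21041221  1.00189636 -0.6853893 ]
```

View pics/c4.png

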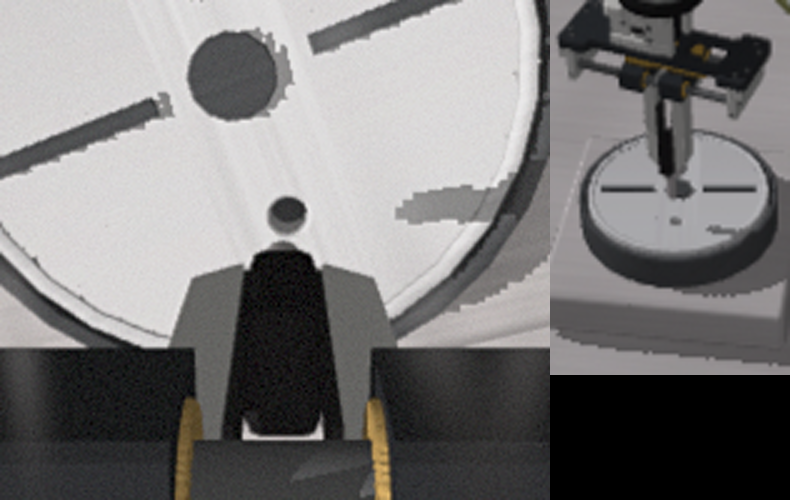

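The wrist half shows the plate hole at crop (287,215), the nut at (232,75), and the pin grip centred between the fingers. Now I'll compute the offset.

Run:
```python
from h import *
import pickle
d=pickle.load(open("d2.pkl","rb"));st=d["st"];im=d["wrist"];RT=wristRT(im,st)
g=cv2.cvtColor(im["color"],cv2.COLOR_RGB2GRAY)
print(g[204:232,276:296])
m=np.zeros_like(g);m[205:224,272:298]=(g[205:224,272:298]<185)
c,_=cv2.findContours(m,0,2);c=max(c,key=cv2.contourArea);print(cv2.boundingRect(c));e=cv2.fitEllipse(c);print(e)
H=ray(im,*e[0],99,RT);print("hole",H)
m=np.zeros_like(g);m[138:180,243:285]=(g[138:180,243:285]<110)
m=cv2.morphologyEx(m,cv2.MORPH_OPEN,np.ones((9,9)))
c,_=cv2.findContours(m,0,2);c=max(c,key=cv2.contourArea);e=cv2.fitEllipse(c);print(e);N=ray(im,*e[0],102.5,RT);print("nut",N,np.hypot(*(H-N)[:2]))
he=np.array(im["hand_eye"])
# grip top far edge
print("col",g[295:312,285]);
for v in (302.,303,304):
    dr=he[:3,:3]@np.array([(285-im["cx"])/im["fx"],(v-im["cy"])/im["fy"],1]);o=he[:3,3];print(v,(o+dr*(-33.3-o[2])/dr[2]))
y=st["orientation"][2];R=np.array([[np.cos(y),np.sin(y)],[np.sin(y),-np.cos(y)]])
print("tool delta hole-TCP",R.T@(H[:2]-st["ee_pos"][:2]),"axis",R.T@(N[:2]-st["ee_pos"][:2]))
print(g[300,255:315])
```

```text
[[219 219 215 217 214 215 216 216 217 220 216 209 209 215 217 219 217 219
  217 215]
 [215 218 220 220 217 215 218 217 218 218 220 218 211 209 216 217 219 221
  221 217]
 [219 217 216 218 217 220 216 218 213 218 217 216 214 212 212 217 218 219
  219 217]
 [219 217 218 221 224 220 217 215 212 216 216 215 211 213 215 211 219 220
  219 217]
 [217 219 219 223 216 209 184 164 155 164 168 187 193 211 210 217 217 220
  218 220]
 [217 220 219 215 182 142 106  82  58  61  64  84 123 178 202 216 216 218
  218 219]
 [218 223 215 177 116  67  53  48  51  46  47  46  54  76 152 198 223 216
  220 220]
 [221 219 174 119  62  44  50  51  48  49  48  47  49  41  61 126 218 224
  220 219]
 [221 196 130  66  47  48  46  53  48  56  52  50  47  51  38  75 201 231
  222 220]
 [216 158  88  50  43  53  57  53  51  53  50  51  46  50  43  55 140 229
  222 221]
 [204 139  89  54  52  44  50  53  51  58  51  46  55  52  40  50 110 223
  227 215]
 [199 139  97  61  50  52  51  53  52  49  55  53  47  50  42  75 160 221
  228 219]
 [202 138  96  81  61  49  53  51  53  55  48  55  53  44  50  86 176 226
  224 
[... 1453 characters left out ...]
262.7689514160156, 159.9104461669922), (34.40457534790039, 34.86020278930664), 163.33763122558594)
nut [ 535.45127126 -131.04646357  102.5       ] 44.283077010513054
col [ 19  30  27  19  21  25  15  23  24 107 183  65  35  47  51  53  53]
302.0 [ -0.08061423  10.81376058 -33.3       ]
303 [ -0.07985525  11.31216011 -33.3       ]
304 [ -0.07909517  11.81127421 -33.3       ]
tool delta hole-TCP [-0.02438741 -2.54799785] axis [-15.23920544 -44.13525818]
[103  95 104  78  27  26  31  25  19  19  17  44 143 168  98  40  33  24
  34  23  26   9  24  21  17  12  22  27  11  26  25  29  20  17  22  28
  21  21  21  20  15  58 155 136  56  18  21  15  26  21  17  19  55  94
  99  99  98 102 105 104]
```

{"method": "servo_tool", "body": {"deltas": [0,-1.6,10,0,0,0,0,-1.6,18,0,0,0,0,-1.6,24,0,0,0,0,-1.6,28,0,0,0,0,-1.6,28,0,0,0]}}

```text
time_s: 5.63
ee_pos: [580.2, -126.0, 144.2]
orientation: [-3.14, -0.0, 1.35]
contact_force: [-0.0, -0.0, -0.3]
opening: 13.5
```

{"method": "servo_tool", "body": {"deltas": [0,0,2,0,0,0,0,0,4,0,0,0,0,0,5,0,0,0,0,0,6,0,0,0,0,0,6,0,0,0]}}

```text
time_s: 6.05
ee_pos: [581.0, -126.2, 140.5]
orientation: [3.14, -0.0, 1.35]
contact_force: [-2.0, 1.0, 7.3]
opening: 13.5
```

{"method": "servo_tool", "body": {"deltas": [0,-0.7,0,0,0,0,0,-1.5,0,0,0,0,0,-1.5,0,0,0,0]}}

```text
time_s: 6.3
ee_pos: [579.5, -125.6, 140.1]
orientation: [3.14, -0.001, 1.35]
contact_force: [1.0, 2.3, 4.3]
opening: 13.7
```

Run:
```python
from h import *
import pickle
st=status.get_state();print(st["ee_pos"],st["contact_force"],st["wrist_torque"])
d={n:vision.get_image(n) for n in("side","scene","wrist")};d["st"]=st;pickle.dump(d,open("d3.pkl","wb"))
A=cv2.resize(d["wrist"]["color"][180:280,230:340,::-1],None,fx=4,fy=4,interpolation=2)
B=cv2.resize(d["scene"]["color"][160:226,215:281,::-1],(320,320),interpolation=2)
C=cv2.resize(d["side"]["color"][130:230,250:350,::-1],(80,80),interpolation=2)
B=np.vstack([B,np.zeros((80,320,3),np.uint8)]);B[320:,:80]=C
cv2.imwrite("pics/c5.png",np.hstack([A,B]))
```

```text
[ 579.49367215 -125.57447475  140.05552896] [1.0305599  2.28819351 4.25608092] [ 0.78971464 -0.30308901 -0.0046666 ]
```

View pics/c5.png

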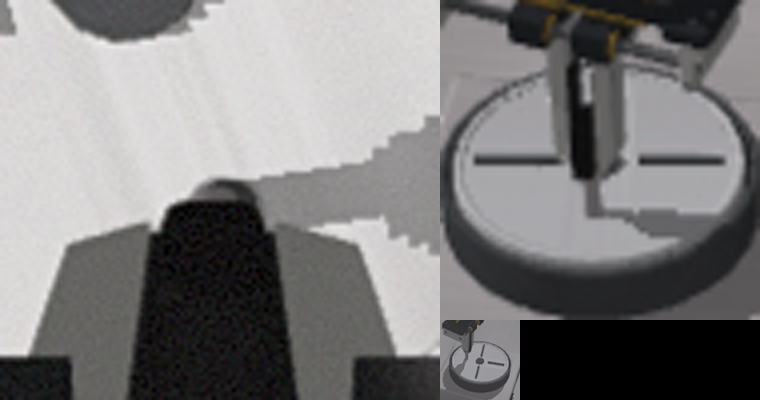

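The wrist half shows the dark hole arc at crop (230,182), slightly right of the pin (215,190), so the hole lies about 2 mm further along tool +x. The sideways force of +2.3 N in world y agrees, so I'll shift that way under the same light press.

{"method": "servo_tool", "body": {"deltas": [0.8,0.3,0,0,0,0,1.4,0.5,0,0,0,0,2,0.5,0.5,0,0,0,2,0.5,1,0,0,0]}}

```text
time_s: 6.78
ee_pos: [579.8, -124.0, 137.9]
orientation: [-3.141, 0.0, 1.35]
contact_force: [-0.2, -0.1, -0.4]
opening: 13.8
```

The pin is in (z fell, force zero). Going on down to the disc.

{"method": "servo_tool", "body": {"deltas": [0,0,2,0,0,0,0,0,4,0,0,0,0,0,6,0,0,0,0,0,8,0,0,0,0,0,8,0,0,0]}}

```text
time_s: 7.2
ee_pos: [579.9, -124.0, 129.8]
orientation: [-3.141, -0.0, 1.35]
contact_force: [0.3, 0.7, -1.7]
opening: 13.8
```

{"method": "servo_tool", "body": {"deltas": [0,0,1,0,0,0,0,0,2,0,0,0,0,0,2.5,0,0,0,0,0,2.5,0,0,0]}}

```text
time_s: 7.53
ee_pos: [580.0, -124.0, 127.8]
orientation: [-3.141, 0.0, 1.35]
contact_force: [-0.1, -0.9, -0.8]
opening: 13.5
```

{"method": "servo_tool", "body": {"deltas": [0,0,1,0,0,0,0,0,2,0,0,0,0,0,2,0,0,0]}}

```text
time_s: 7.78
ee_pos: [580.2, -124.1, 126.6]
orientation: [3.141, 0.0, 1.35]
contact_force: [-2.3, -0.0, 5.4]
opening: 13.4
```

{"method": "servo_tool", "body": {"deltas": [0,0,0.5,0,0,0,0,0,1,0,0,0,0,0,1,0,0,0]}}

```text
time_s: 8.03
ee_pos: [580.3, -124.1, 126.4]
orientation: [3.14, 0.0, 1.35]
contact_force: [-3.5, 1.6, 12.0]
opening: 13.6
```

The pin rests on the disc at TCP z≈126.5. Next I'll work out the arc steps about the axis, at 7° per call.

Run:
```python
import numpy as np
y=1.35;R=np.array([[np.cos(y),np.sin(y)],[np.sin(y),-np.cos(y)]])
f=lambda p:np.round(R.T@(45*np.array([np.cos(p),np.sin(p)])),1)
for k in range(17):
    a=np.deg2rad(7.5+7*k);b=np.deg2rad(7)
    print(round(7.5+7*k,1),[list(map(float,np.round(f(a+b*i/4)-f(a),1))) for i in (1,2,3,4)])
```

```text
7.5 [[1.3, -0.4], [2.6, -1.0], [3.8, -1.6], [5.0, -2.2]]
14.5 [[1.2, -0.6], [2.4, -1.3], [3.6, -2.0], [4.8, -2.8]]
21.5 [[1.1, -0.7], [2.2, -1.6], [3.3, -2.4], [4.3, -3.3]]
28.5 [[1.0, -0.9], [2.0, -1.9], [3.0, -2.9], [3.9, -3.9]]
35.5 [[0.9, -1.0], [1.8, -2.1], [2.6, -3.2], [3.4, -4.3]]
42.5 [[0.8, -1.1], [1.5, -2.3], [2.2, -3.5], [2.9, -4.7]]
49.5 [[0.6, -1.2], [1.2, -2.4], [1.7, -3.7], [2.3, -5.0]]
56.5 [[0.4, -1.3], [0.9, -2.6], [1.2, -3.9], [1.6, -5.2]]
63.5 [[0.3, -1.4], [0.6, -2.7], [0.8, -4.1], [1.0, -5.4]]
70.5 [[0.1, -1.4], [0.2, -2.8], [0.3, -4.1], [0.3, -5.5]]
77.5 [[0.0, -1.4], [-0.1, -2.8], [-0.2, -4.1], [-0.4, -5.5]]
84.5 [[-0.1, -1.4], [-0.4, -2.7], [-0.6, -4.1], [-1.0, -5.4]]
91.5 [[-0.3, -1.3], [-0.7, -2.6], [-1.2, -3.9], [-1.6, -5.2]]
98.5 [[-0.5, -1.3], [-1.1, -2.6], [-1.7, -3.8], [-2.3, -5.0]]
105.5 [[-0.7, -1.2], [-1.4, -2.4], [-2.1, -3.6], [-2.9, -4.7]]
112.5 [[-0.8, -1.1], [-1.7, -2.2], [-2.5, -3.3], [-3.4, -4.3]]
119.5 [[-1.0, -1.0], [-1.9, -2.0], [-2.9, -2.9], [-4.0, -3.8]]
```

{"method": "servo_tool", "body": {"deltas": [0,0,-0.5,0,0,0]}}

```text
time_s: 8.12
ee_pos: [580.2, -124.1, 126.5]
orientation: [3.141, 0.0, 1.35]
contact_force: [-2.7, 0.8, 5.3]
opening: 13.6
```

{"method": "servo_tool", "body": {"deltas": [1.3,-0.4,0.2,0,0,0,2.6,-1,0.2,0,0,0,3.8,-1.6,0.2,0,0,0,5,-2.2,0.2,0,0,0]}}

```text
time_s: 8.45
ee_pos: [579.7, -120.0, 126.5]
orientation: [3.138, 0.002, 1.35]
contact_force: [0.9, -7.7, 6.1]
opening: 13.9
```

{"method": "servo_tool", "body": {"deltas": [1.2,-0.6,0,0,0,0,2.4,-1.3,0,0,0,0,3.6,-2,0,0,0,0,4.8,-2.8,0,0,0,0]}}

```text
time_s: 8.78
ee_pos: [578.1, -114.7, 126.5]
orientation: [3.138, 0.002, 1.35]
contact_force: [1.1, -7.9, 6.0]
opening: 13.4
```

{"method": "servo_tool", "body": {"deltas": [1.1,-0.7,0,0,0,0,2.2,-1.6,0,0,0,0,3.3,-2.4,0,0,0,0,4.3,-3.3,0,0,0,0]}}

```text
time_s: 9.12
ee_pos: [576.0, -109.7, 126.5]
orientation: [3.138, 0.002, 1.35]
contact_force: [2.5, -6.6, 5.4]
opening: 13.8
```

{"method": "servo_tool", "body": {"deltas": [1,-0.9,0,0,0,0,2,-1.9,0,0,0,0,3,-2.9,0,0,0,0,3.9,-3.9,0,0,0,0]}}

```text
time_s: 9.45
ee_pos: [573.1, -105.0, 126.6]
orientation: [3.138, 0.002, 1.35]
contact_force: [2.0, -6.1, 4.2]
opening: 13.7
```

{"method": "servo_tool", "body": {"deltas": [0.9,-1,0.3,0,0,0,1.8,-2.1,0.3,0,0,0,2.6,-3.2,0.3,0,0,0,3.4,-4.3,0.3,0,0,0]}}

```text
time_s: 9.78
ee_pos: [570.0, -100.8, 126.5]
orientation: [3.137, 0.002, 1.35]
contact_force: [3.1, -6.7, 5.6]
opening: 14.0
```

{"method": "servo_tool", "body": {"deltas": [0.8,-1.1,0,0,0,0,1.5,-2.3,0,0,0,0,2.2,-3.5,0,0,0,0,2.9,-4.7,0,0,0,0]}}

```text
time_s: 10.12
ee_pos: [566.1, -96.9, 126.5]
orientation: [3.136, 0.001, 1.35]
contact_force: [4.5, -5.1, 5.9]
opening: 13.8
```

{"method": "servo_tool", "body": {"deltas": [0.6,-1.2,0,0,0,0,1.2,-2.4,0,0,0,0,1.7,-3.7,0,0,0,0,2.3,-5,0,0,0,0]}}

```text
time_s: 10.45
ee_pos: [561.8, -93.4, 126.5]
orientation: [3.136, 0.001, 1.35]
contact_force: [3.6, -6.5, 6.5]
opening: 13.7
```

{"method": "servo_tool", "body": {"deltas": [0.3,-1.3,0,0,0,0,0.6,-2.6,0,0,0,0,0.9,-3.9,0,0,0,0,1.2,-5.2,0,0,0,0]}}

```text
time_s: 10.78
ee_pos: [556.7, -90.6, 126.1]
orientation: [3.137, 0.0, 1.35]
contact_force: [2.4, -1.5, 1.0]
opening: 13.8
```

The z fell to 126.1 and the press dropped to 1 N, so the tip is entering a disc hole. Pressing down gently in place.

{"method": "servo_tool", "body": {"deltas": [0,0,0.4,0,0,0,0,0,0.8,0,0,0,0,0,1,0,0,0]}}

```text
time_s: 11.03
ee_pos: [555.7, -90.0, 123.9]
orientation: [3.141, -0.0, 1.35]
contact_force: [2.3, -0.6, -0.2]
opening: 13.6
```

{"method": "servo_tool", "body": {"deltas": [0,0,1,0,0,0,0,0,2,0,0,0,0,0,3,0,0,0,0,0,3,0,0,0]}}

```text
time_s: 11.37
ee_pos: [555.5, -90.0, 120.6]
orientation: [-3.141, -0.0, 1.35]
contact_force: [3.4, -0.1, -0.7]
opening: 13.6
```

{"method": "servo_tool", "body": {"deltas": [0,0.4,2,0,0,0,0,0.4,4,0,0,0,0,0.4,6,0,0,0,0,0.4,7,0,0,0,0,0.4,8,0,0,0]}}

```text
time_s: 11.78
ee_pos: [555.7, -90.1, 112.6]
orientation: [-3.141, 0.0, 1.35]
contact_force: [-0.8, -0.1, -1.1]
opening: 13.6
```

{"method": "servo_tool", "body": {"deltas": [0,0,1,0,0,0,0,0,2,0,0,0,0,0,2.5,0,0,0,0,0,3,0,0,0]}}

```text
time_s: 12.12
ee_pos: [555.8, -90.1, 109.9]
orientation: [-3.141, -0.0, 1.35]
contact_force: [0.1, 0.5, -0.4]
opening: 13.7
```

{"method": "servo_tool", "body": {"deltas": [0,0,0.6,0,0,0,0,0,1,0,0,0,0,0,1.3,0,0,0,0,0,1.3,0,0,0]}}

```text
time_s: 12.45
ee_pos: [556.0, -90.1, 109.6]
orientation: [3.141, -0.0, 1.35]
contact_force: [-5.5, 1.8, 10.6]
opening: 13.5
```

Seated: z 109.6 (predicted 109.7) with a firm 10.6 N. I'll ease the press and open.

{"method": "servo_tool", "body": {"deltas": [0,0,-0.9,0,0,0,0,0,-0.9,0,0,0], "grip_force": 10}}

```text
time_s: 12.62
ee_pos: [555.9, -90.1, 109.7]
orientation: [3.141, -0.0, 1.35]
contact_force: [-1.3, 0.2, -1.2]
opening: 13.8
```

{"method": "servo_tool", "body": {"deltas": [0,0,0,0,0,0,0,0,0,0,0,0,0,0,0,0,0,0,0,0,0,0,0,0,0,0,0,0,0,0], "claw": 0}}

```text
time_s: 13.03
ee_pos: [555.9, -90.1, 109.5]
orientation: [-3.142, 0.0, 1.35]
contact_force: [-0.1, 0.0, -0.1]
opening: 44.0
```

{"method": "servo_tool", "body": {"deltas": [0,0,-10,0,0,0,0,0,-30,0,0,0,0,0,-60,0,0,0,0,0,-90,0,0,0,0,0,-90,0,0,0]}}

```text
time_s: 13.45
ee_pos: [557.8, -90.5, 206.3]
orientation: [3.133, 0.0, 1.35]
contact_force: [0.2, -0.7, 1.3]
opening: 47.1
```

{"method": "servo_tool", "body": {"deltas": [30,-30,-20,0,0,0,60,-60,-20,0,0,0,85,-80,-20,0,0,0,85,-80,-20,0,0,0,85,-80,-20,0,0,0]}}

```text
time_s: 13.87
ee_pos: [496.1, 11.5, 220.5]
orientation: [3.14, -0.0, 1.352]
contact_force: [0.2, -0.4, 0.1]
opening: 46.8
```

Run:
```python
from h import *
st=status.get_state();print(st["ee_pos"],st["contact_force"],st["time_s"])
d={n:vision.get_image(n) for n in("side","scene","wrist")}
im=d["scene"];z=im["z_map"];v,u=np.mgrid[:420,:560]
P=np.stack([(u-im["cx"])/im["fx"]*z,(v-im["cy"])/im["fy"]*z,z],-1);W=(P-np.array(im["t"]))@np.array(im["R"])
m=(z>0)&(np.hypot(W[...,0]-556,W[...,1]+90)<25)&(W[...,2]>106)&(W[...,2]<165);print("grip pts",m.sum(),np.percentile(W[m],[5,50,98],axis=0).round(1))
A=cv2.resize(im["color"][130:250,190:390,::-1],(800,480)[::1],interpolation=2)[:300]
A=cv2.resize(im["color"][160:235,200:300,::-1],(400,300),interpolation=2)
B=cv2.resize(d["side"]["color"][120:270,220:420,::-1],(400,300),interpolation=2)
C=cv2.resize(im["color"][:,:,::-1],(400,300));D=cv2.resize(d["wrist"]["color"][:,:,::-1],(400,300))
cv2.imwrite("pics/c6.png",np.vstack([np.hstack([A,B]),np.hstack([C,D])]))
```

```text
[496.14237748  11.5247775  220.48371468] [ 0.22208992 -0.44450637  0.11918297] 13.8667
grip pts 97 [[549.2 -98.3 109.4]
 [566.7 -89.1 129.1]
 [574.  -81.7 145.1]]
```

View pics/c6.png

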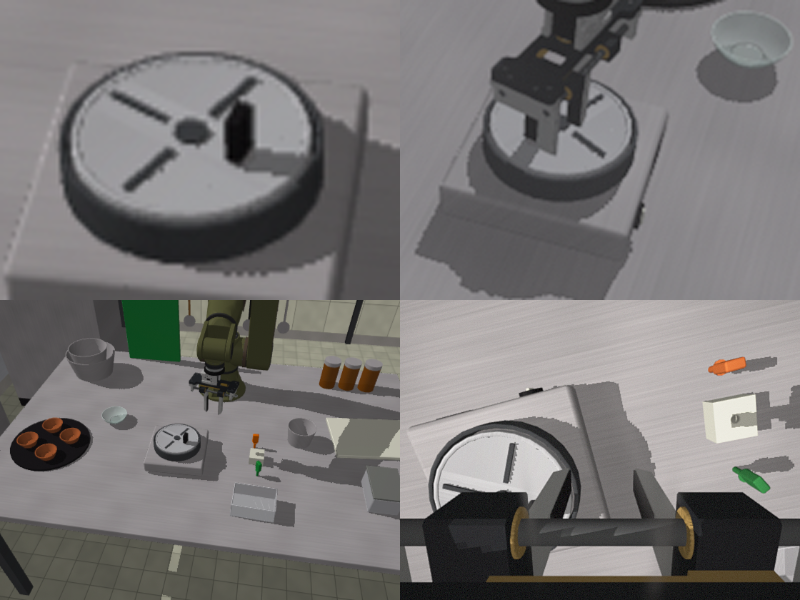

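The pin stands upright in the plate hole with its shoulder down (top-left view, 238,132). The gripper is clear, and the bowl, tub, dish and look-alikes haven't moved.

```bash
python3 -c "
from rig import ticket,status
print(ticket.finish_job(),status.get_state()['time_s'])"
```

```text
the job is handed in; nothing more can be done
the job is handed in; nothing more can be done
```

The pin is seated fully home in the machine and released, and the job was handed in at about 14 s of the 67 s allowed. I took the black pin from the white rest and put its tip into the plate hole. The first touch was about 2 mm off and was corrected by feel. I then turned the plate about 50° at 4–6 N downward press until the pin dropped through, and pushed it down until the shoulder met the plate.

- **Seating:** the tool stopped at z = 109.6 mm, against 109.7 mm predicted for the shoulder flat on the plate. The press there was 10.6 N.
- **Forces:** the highest vertical push in any reading was about 12 N. Forces were read only at the end of each call, so brief peaks between readings were not seen.
- **After release:** the images show the pin upright with the gripper clear. The bowl, tub, dish and look-alikes looked unmoved, judged by eye only. The grip top measured 145 mm by depth against 143 mm expected, which is within the 2 mm calibration.
- **Not confirmed:** the gripper blocked the side view of the pin in the last picture, so I judged it upright from the scene view only.

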